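# Swap the battery packs on the charger

### The arm

A 7-joint arm with a two-finger parallel gripper is mounted at the origin on the work surface. World frame = base frame: x ahead of the robot, y to its left, z up, the work surface at z = 0. Lengths are in m, angles in rad, forces in N, time in s.
With the tool pointing down it reaches from about 0.4 to 0.875 m from the base axis. Payload 6.5 kg.
Tool frame: the origin (TCP) lies midway between the tips of the shut fingers; the grasp point (between the pads) lies 19 mm behind it; z points along the fingers, y is the line along which they close (so a half turn about z gives the same grasp; the last joint's range is limited). The gripper opens to 88 mm and grips with 3 to 60 N. Pads are 18 mm wide; open, the fingers measure 123 mm over their backs; the gripper's body (75 mm by 187 mm) begins 45 mm behind the grasp point.
Start: joints at [1.043, 0.536, -0.004, 1.538, 0.003, 1.067, -0.071], TCP at [0.29, -0.582, 0.239] pointing down, gripper open.
Joint ranges: [-2.7, 2.7], [-0.37, 2.16], [-1.27, 1.26], [0.24, 2.4], [-1.31, 4.45], [0.19, 1.91], [-2.76, 2.76]. Speed limits (rad/s): [2.39, 2.39, 3.14, 3.14, 3.14, 3.14, 3.14].

### API

Orientations are given as a rotation vector (axis times angle).
In Python, from workcell import robot, eyes gives the robot as it stands.
- The arm moves only by the tool apply_moves, never from a script. Its argument "plan" is one flat list of numbers, 5 for each row, row after row: the shift along the tool's x, y, z in cm, then the turn about the tool's z in degrees, then the closure, from 0 (fully open) to 1 (shut). In form: [x, y, z, turn, gripper, x, y, z, turn, gripper, ...]. A call has 1 to 5 rows; each row shifts and turns the commanded pose from where the row before left it, along the tool's axes as they then stand; what a row does not reach is not made up. A row lasts 1/10 s, in which the tool goes at most 50 mm and 8.59 degrees, less where a joint would pass 70% of its speed; a pose out of reach is approached as far as the arm can. A call is refused whole if a number of a shift passes 5 or a number of a turn 8.59, either way. A call with a gripper value outside its range is refused whole. The fingers move at their own pace and stop on an object; the grip force is fixed at half the most. Time passes only in rows, so rows that do not move let the fingers close. It gives the time, the measured TCP pose, the force, the opening and the grip force at its end, in the units of the state.
- robot.get_obs(): the state, without advancing time (a new reading comes with each control period).
- eyes.snapshot(name): name is "scene" or "top" or "wrist"; returns a dict with "color" (480x640x3 uint8, blue, green, red), "z_map" (480x640 float32, m along the optical axis (not along the pixel's ray), 0 where there is no reading), "fx", "fy", "cx", "cy" (pixels), "position" and "attitude" of the camera in the world. Camera axes: x right, y up, looking along -z (the intrinsics and any distortion apply to the point x, -y, -z); pixel columns grow to the right and rows downward; lengths in m; the calibration is good to about 2 mm. A picture is of the moment at which its call begins.
- robot.hand_in(): hands the job in; it is judged then, once.
The state is a dict: "time_s": time; "qpos": joint angles; "dq": joint speeds; "joint_torque": joint torques, N m; "eef_pos": TCP position; "tcp_rot": TCP orientation; "force": force on the tool from outside, world axes, zero at the start; "wrist_torque": the same for the moment, N m; "opening": opening from 0.0 (shut) to 1.0 (fully open); "gripper_force": force on a finger pad.
Only numpy, scipy, OpenCV 4.12 (cv2) and the standard library are available. Lean on these libraries where they do the work, as an engineer would, in place of code of your own. Each camera call takes 0.05 s, during which the arm holds its last target. There are 200 camera calls.

### The job

The pack on the charger is charged (four green lamps): slide it out from under the charger's rails and stand it gently in the free half of the blue tray, beside the charged pack that is already there. Put the empty pack (one red lamp) in its place on the charger, sliding it level under the rails until it is fully home against the stop. Keep the packs upright, do not ram them onto the charger or drop them into place, and leave everything else on the bench where it is.

Things in the scene. Friction and masses are not known exactly. Their poses are not given: they have to be found in the camera images.
- charger: Battery charger, teal and black, screwed to the bench, 190 x 120 mm (x, y); origin: centre of its underside, z up. Its top is a flat level deck 50 mm above the bench; on it a channel with overhanging lips (the rails) runs along x from x = -20 to +80 mm, open to -x, closed at x = 80 by a 10.5 mm high stop. A pack goes in along +x and out along -x only; no latch, only light sliding friction.
- charger_mouth (a point): Middle of the channel's mouth, on the deck at x = -20 mm. Axes as charger. Channel 57.4 mm wide inside; walls 11.5 mm high, 69.4 mm over their outsides. Lips leave a slot 8 mm high beneath them for a pack's flange and a 42 mm wide gap between them for its neck. The walls flare to 68 mm wide over the 15 mm in front of the mouth (chamfered lips over 8 mm of it).
- charger_deck (a point): Point on the bare deck (50 mm above the bench, x = -80 mm) level with the channel floor. Axes as charger. A pack set down with its origin here, aligned, rests stably with its flange tip in the flared entry, not yet under the lips; from here 112 mm along +x takes it home. Its flange tip is then 4 mm short of the lips. A pack drawn back to here can be lifted off.
- charger_home (a point): Point on the channel floor (50 mm above the bench, x = +32 mm) where a pack's origin lies when it is fully home, its flange against the stop; axes as charger, the pack's axes then agree with them. A terminal block 18 mm wide, 5 mm high stands in the channel at x = 50 to 80 mm and enters the slot in the pack's head.
- pack_full: The charged pack: all four lamps on its top green, teal top. It starts on the charger, home or up to 6 mm short of it, lined up with it. Loose, 0.32 to 0.48 kg. Origin: centre of the underside of its flange; x towards the leading end (the one that meets the stop), z up. Same make and sizes as pack_flat.
- pack_flat: The empty pack: one red lamp, three dark; it starts standing on the bench on its flange. Loose, 0.32 to 0.48 kg, overall 104 x 62 x 60 mm (x, y, z). Origin: centre of the underside of its flange; x towards the leading end, which enters the charger first; the lamps across the top and the red release button are at the rear (-x) end; z up.
- pack_flat_casing (a point): Centre of pack_flat's casing, 37 mm above its origin; pack axes. The casing is a black box 104 x 62 x 46 mm (z = 14 to 60 mm from the foot). Below it the head, 96 mm long: neck 38 mm wide (z = 6 to 14), flange 54 mm wide, 6 mm thick (z = 0 to 6). The front 34 mm of the head has a 24 mm wide slot for the terminals. Grip it across y.
- pack_full_casing (a point): Centre of pack_full's casing, 37 mm above its origin; pack axes. On the charger the casing's underside is 64 mm above the bench, 2.5 mm above the lips.
- tray: Shallow blue open tray, fixed to the bench, 150 x 250 mm outside (x, y), 20 mm high, walls and floor 4 mm thick; origin at the centre of its underside, z up. One half (-y) is taken by pack_ready, the other (+y) is free.
- tray_free (a point): Centre of the free half of the tray, on the tray's inner floor (58 mm along the tray's +y, 4 mm above the bench); axes as tray.
- pack_ready: Another charged pack of the same make (four green lamps), already standing in the tray's -y half, lengthwise along the tray's x. A bystander. Same sizes, origin and axes as pack_flat.
- driver: Bystander: teal and black cordless driver lying on its side, about 165 x 195 mm, 60 mm high; origin on the bench under its barrel.
- meter: Bystander: yellow hand-held multimeter lying face up, 160 x 76 x 42 mm, origin under its centre.
- spool: Bystander: spool of solder wire standing on its flange, 60 mm diameter, 46 mm high, origin under its centre.
- screwdriver: Bystander: screwdriver with red handle, 200 mm long, lying on the bench along its x.
- screwbox: Bystander: clear open box of screws, 75 x 95 x 32 mm, origin under its centre.
- terminal: Bystander: opened operator terminal with dark screen and green circuit board, 105 x 165 x 22 mm, origin under its centre.

How it is judged:
At the end, for the whole second after the job is handed in: Empty pack on the charger under the lips, upright, its origin within 5 mm along, 4 mm across and 3 mm in height of the home point, lined up within 0.08 rad; charged pack standing flat on the tray floor (free half, tilt under 0.06 rad); both at rest (under 20 mm/s) (x of pack_flat in the frame of charger_home between -0.005 and 0.004 m and y of pack_flat in the frame of charger_home between -0.004 and 0.004 m and z of pack_flat in the frame of charger_home between -0.003 and 0.003 m and angle between the x axis of pack_flat and the x axis of charger, either way round below 0.08 rad and angle between each of pack_flat, pack_full's own z axis and vertical below 0.06 rad and x of pack_full in the frame of tray between -0.075 and 0.075 m and y of pack_full in the frame of tray between 0 and 0.125 m and z of pack_full in the frame of tray between 0 and 0.008 m and linear speed of each of pack_full, pack_flat below 0.02 m/s); the robot touches nothing.
It fails at once if a pack is dropped (falls out of the grip, faster than 0.4 m/s) ((linear speed of pack_full above 0.4 m/s and contact force between the fingers and pack_full below 0.5 N) or (linear speed of pack_flat above 0.4 m/s and contact force between the fingers and pack_flat below 0.5 N)).
It fails at once if a pack is tipped more than 35 degrees (angle between any of pack_full, pack_flat, pack_ready's own z axis and vertical above 0.61 rad).
It fails at once if the charger is struck or strained with more than 80 N (contact force between charger and anything else above 80 N).
It fails at once if the charged pack is slammed into the tray (more than 80 N) (contact force between pack_full and tray above 80 N).
It fails at once if the other charged pack or something else on the bench is moved more than 20 mm (distance of any of pack_ready, driver, meter, spool, screwdriver, screwbox, terminal from where it was at the start of the episode above 0.02 m).
It also fails if it takes over 72 s, if anything falls off the work surface, if the arm or the gripper's body presses on something with over 40 N, if the wrist force passes 120 N, or if a joint passes its speed limit or range.

## Working session

There is one attempt and no reset: what is moved stays moved. The work goes in short steps, Python scripts to look and compute and a tool call to move; the robot and the scene stay as the last step left them, time stands still between calls to the robot, and variables do not carry over. Pictures are saved under pics/ and viewed, at most 10 in all, crops included, and the job is handed in when it is done.

Besides the shell and the picture viewer there is one more tool, called after ">>>" by a JSON object that holds its "name" and its "arguments", one argument or row to a line. apply_moves: Moves the arm, as the interface text tells. Its arguments: {"type":"object","properties":{"plan":{"type":"array"}},"required":["plan"]}

```bash
mkdir -p pics; ls; python3 - <<'E'
from workcell import robot, eyes
import cv2, numpy as np
o=robot.get_obs(); print({k:np.round(v,3).tolist() for k,v in o.items()})
for n in ("scene","top"):
    s=eyes.snapshot(n); cv2.imwrite(f"pics/{n}0.png",s["color"]); np.savez(f"{n}0.npz",**s)
    print(n,s["fx"],s["fy"],s["cx"],s["cy"],s["position"],s["attitude"],[k for k in s])
E
```

```text
pics
{'time_s': 0.0, 'qpos': [1.043, 0.537, -0.004, 1.539, 0.003, 1.067, -0.071], 'dq': [0.001, -0.001, 0.001, -0.001, 0.0, 0.0, -0.002], 'joint_torque': [-0.0, -57.097, 0.991, -25.16, -0.056, 0.018, 0.0], 'eef_pos': [0.289, -0.581, 0.238], 'tcp_rot': [-3.057, -0.719, 0.001], 'force': [-0.634, -0.566, -1.044], 'wrist_torque': [-0.01, 0.012, 0.026], 'gripper_force': 0.0, 'opening': 1.0}
scene 566.139344224993 566.139344224993 309.2370974378815 244.39827466159497 [ 1.34697107 -0.57700798  1.08037303] [0.68704119 0.33876839 0.86694603] ['color', 'z_map', 'fx', 'fy', 'cx', 'cy', 'position', 'attitude']
top 495.1327286730608 495.1327286730608 321.35677088409886 237.26117656610637 [0.29769848 0.00405731 1.56865396] [ 0.17506285 -0.17117487 -1.60803862] ['color', 'z_map', 'fx', 'fy', 'cx', 'cy', 'position', 'attitude']
```

View pics/top0.png

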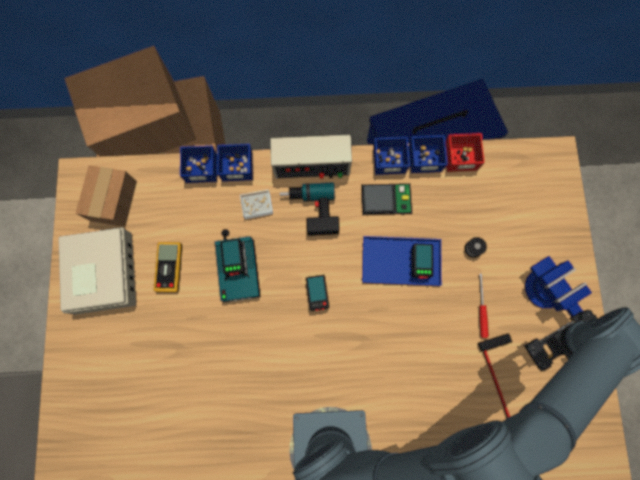

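View pics/scene0.png

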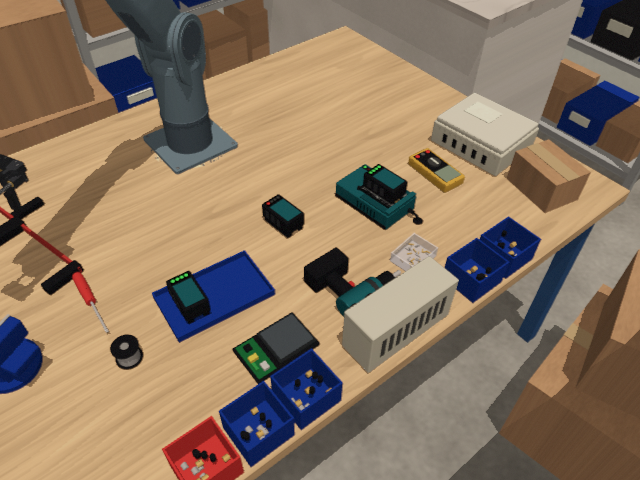

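The top view shows the charger at (238,268) with its pack's lamps at about (233,272), the flat pack at (317,292), and the tray at (402,261) with pack_ready in its right half and its left half free. The meter is at (168,267) and the driver at (320,205). In the scene view the flat pack is at (283,215).

```bash
cat > h.py <<'E'
import numpy as np, cv2
from scipy.spatial.transform import Rotation as R
def cloud(s):
    v,u=np.mgrid[0:480,0:640]; z=s["z_map"]
    c=np.stack([(u-s["cx"])/s["fx"]*z,-(v-s["cy"])/s["fy"]*z,-z],-1)
    return c@R.from_rotvec(s["attitude"]).as_matrix().T+s["position"]
def ray(s,u,v,h):
    d=R.from_rotvec(s["attitude"]).as_matrix()@np.array([(u-s["cx"])/s["fx"],-(v-s["cy"])/s["fy"],-1])
    p=np.asarray(s["position"]); return p+d*(h-p[2])/d[2]
def project(s,P):
    c=(np.asarray(P)-s["position"])@R.from_rotvec(s["attitude"]).as_matrix()
    return np.array([s["cx"]+s["fx"]*c[0]/-c[2], s["cy"]-s["fy"]*c[1]/-c[2]])
def rect(P):
    (c,wh,a)=cv2.minAreaRect((P[:,:2]*1000).astype(np.float32))
    if wh[0]<wh[1]: wh=wh[::-1]; a+=90
    return np.round(c,1),np.round(wh,1),round((a+90)%180-90,2)
E
python3 - <<'E'
from h import *
for n in ("top","scene"):
    s=dict(np.load(n+"0.npz")); C=cloud(s)
    # bench height check, packs tops
    print(n,"bench z",np.nanmedian(C[330:350,200:280,2]) if n=="top" else np.median(C[150:160,280:300,2]))
    hsv=cv2.cvtColor(s["color"],cv2.COLOR_BGR2HSV)
    for nm,ap,lo,hi in (("full",(0.52,0.15),.100,.120),("flat",(0.42,0.02),.05,.07),("ready",(.52,-.28),.054,.074)):
        for it in range(2):
            m=(abs(C[...,0]-ap[0])<.09)&(abs(C[...,1]-ap[1])<.09)&(C[...,2]>lo)&(C[...,2]<hi)&(s["z_map"]>0)
            if m.sum()<20: print(nm,"few",m.sum()); break
            n_,l,st,_=cv2.connectedComponentsWithStats(m.astype(np.uint8)); k=1+st[1:,4].argmax(); m=l==k
            P=C[m]; ap=P.mean(0)[:2]
        else: 
            g=m&(hsv[...,1]>150)&(hsv[...,2]>150)
            r=g&((hsv[...,0]<12)|(hsv[...,0]>168)); g=g&(abs(hsv[...,0]-58)<15)
            print(nm,m.sum(),rect(P),"z",np.median(P[:,2]),"green",g.sum(),C[g].mean(0) if g.any() else 0,"red",r.sum(),C[r].mean(0) if r.any() else 0)
    b=(hsv[...,0]>108)&(hsv[...,0]<125)&(hsv[...,1]>120)&(C[...,2]<.03)&(C[...,2]>.012)&(abs(C[...,0]-.5)<.2)&(abs(C[...,1]+.2)<.25)
    print("tray rim",b.sum(),rect(C[b]))
    t=(abs(C[...,0]-.5)<.2)&(abs(C[...,1]-.2)<.15)&(C[...,2]>.042)&(C[...,2]<.058)&(hsv[...,0]>75)&(hsv[...,0]<100)
    print("deck",t.sum(),rect(C[t]))
s=dict(np.load("top0.npz"))["color"]
cv2.imwrite("pics/crop.png",cv2.resize(s[215:325,200:450],None,fx=3.2,fy=3.2,interpolation=cv2.INTER_CUBIC))
E
```

```text
top bench z -7.137508908927614e-05
full few 8
flat 687 (array([462.5,  21.3]), array([106.9,  62.1]), 5.53) z 0.05986646275748253 green 0 0 red 1 [0.42939223 0.00126171 0.05967698]
ready 680 (array([ 546.9, -310.2]), array([104.8,  63.4]), -4.64) z 0.06389466781678188 green 15 [ 0.5114717  -0.30454945  0.06525193] red 0 0
tray rim 122 (array([ 556.5, -249.1]), array([242.8, 145.3]), 85.2)
deck 1282 (array([549.5, 267.9]), array([189. , 117.2]), 5.43)
scene bench z -0.001400664367267157
full 678 (array([577.7, 268.3]), array([107.4,  67.5]), 6.3) z 0.10894687658440971 green 19 [0.53854644 0.26885892 0.11048418] red 0 0
flat 716 (array([464.9,  17.2]), array([108.2,  67.5]), 5.49) z 0.05916904679684343 green 0 0 red 3 [ 0.42702789 -0.00234887  0.06118508]
ready 1037 (array([ 548.9, -313.5]), array([108.8,  63.2]), -4.99) z 0.0634608647701298 green 29 [ 0.50964883 -0.31137555  0.06508474] red 0 0
tray rim 731 (array([ 557.3, -255.2]), array([248.9, 159.2]), 85.25)
deck 980 (array([552. , 263.6]), array([192.2, 123.1]), 5.82)
```

View pics/crop.png

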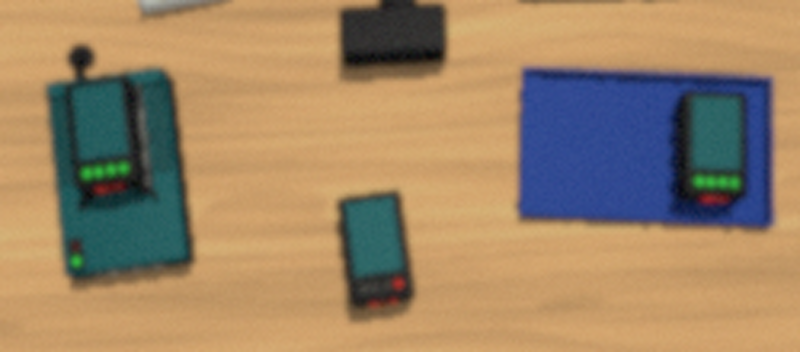

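The crop confirms that all the packs point their leading ends roughly along world +x: the lamps and red button are at the lower, -x end. The full pack is at about (105,140), the flat pack at (378,250) with its red lamp at (399,285), and the tray's free half is at (600,150). Next I move over the charger.

>>> {"name": "apply_moves", "arguments": {
  "plan": [0,0,0,7,0,0,0,0,7,0,0,0,0,7,0,1.8,-4.1,0,0,0,1.8,-4.1,0,0,0]
}}

```text
time_s: 0.6
eef_pos: [0.3171, -0.4962, 0.2379]
tcp_rot: [-3.138, -0.146, 0.001]
force: [1.7, 0.5, 1.0]
opening: 0.999
gripper_force: 0.0
```

>>> {"name": "apply_moves", "arguments": {
  "plan": [1.8,-4.1,0,0,0,1.8,-4.1,0,0,0,1.8,-4.1,0,0,0,1.8,-4.1,0,0,0,1.8,-4.1,0,0,0]
}}

```text
time_s: 1.1
eef_pos: [0.3878, -0.2823, 0.2386]
tcp_rot: [-3.138, -0.15, 0.0]
force: [1.1, 0.5, 0.2]
opening: 1.001
gripper_force: 0.0
```

>>> {"name": "apply_moves", "arguments": {
  "plan": [1.8,-4.1,0,0,0,1.8,-4.1,0,0,0,1.8,-4.1,0,0,0,1.8,-4.1,0,0,0,1.8,-4.1,0,0,0]
}}

```text
time_s: 1.6
eef_pos: [0.4578, -0.0699, 0.2387]
tcp_rot: [3.138, 0.149, -0.0]
force: [0.7, -0.8, 0.5]
opening: 0.996
gripper_force: 0.0
```

>>> {"name": "apply_moves", "arguments": {
  "plan": [1.8,-4.1,0,0,0,1.8,-4.1,0,0,0,1.8,-4.1,0,0,0,1.8,-4.1,0,0,0,1.8,-4.1,0,0,0]
}}

```text
time_s: 2.1
eef_pos: [0.528, 0.1427, 0.2385]
tcp_rot: [3.138, 0.149, -0.001]
force: [0.9, -0.5, 0.1]
opening: 0.997
gripper_force: 0.0
```

>>> {"name": "apply_moves", "arguments": {
  "plan": [1.8,-4.1,0,0,0,1.8,-4.1,0,0,0,1.8,-4.1,0,0,0,0,0,0,0,0]
}}

```text
time_s: 2.5
eef_pos: [0.5689, 0.2761, 0.2381]
tcp_rot: [-3.133, -0.162, 0.001]
force: [0.0, -0.3, -0.3]
opening: 1.003
gripper_force: 0.0
```

```bash
cat >> h.py <<'E'
def todo(o,xyz,yaw):
    """tool-axis shift in cm and turn in deg from measured TCP to target (tool x at world yaw deg)"""
    M=R.from_rotvec(o["tcp_rot"]).as_matrix(); y0=np.degrees(np.arctan2(M[1,0],M[0,0]))
    print("yaw",round(y0,2),"tilt",np.round(np.degrees(M[:2,2]),2),"t",round(float(o["time_s"]),2),"pos",np.round(o["eef_pos"],4),"F",np.round(o["force"],1))
    a=np.radians(yaw); T=np.array([[np.cos(a),np.sin(a),0],[np.sin(a),-np.cos(a),0],[0,0,-1]])
    d=np.asarray(xyz)-o["eef_pos"]
    print("todo now-axes",np.round(100*M.T@d,2),"final-axes",np.round(100*T.T@d,2),"turn",round(y0-yaw,2))
E
python3 - <<'E'
from h import *
from workcell import robot, eyes
o=robot.get_obs(); todo(o,(.578,.268,.15),5.6)
s=eyes.snapshot("wrist"); np.savez("w1.npz",**s); cv2.imwrite("pics/w1.png",s["color"])
print(s["fx"],s["cx"],s["cy"],s["position"],s["attitude"])
C=cloud(s); m=(C[...,2]>.1)&(C[...,2]<.12)&(s["z_map"]>0)
n_,l,st,_=cv2.connectedComponentsWithStats(m.astype(np.uint8))
for k in np.argsort(-st[1:,4])[:2]+1: print(st[k],rect(C[l==k]),np.median(C[l==k][:,2]))
E
```

```text
yaw 5.91 tilt [-0.06  0.26] t 2.5 pos [0.5689 0.2761 0.2381] F [ 0.  -0.3 -0.3]
todo now-axes [0.82 0.94 8.8 ] final-axes [0.82 0.9  8.81] turn 0.31
360.00761065226993 325.63788389630844 235.2240488828801 [0.63481501 0.28147981 0.38395734] [-0.21123306  0.19810451 -1.45723871]
[  294   149    82   130 10068] (array([574.5, 270.6]), array([106. ,  62.7]), 5.85) 0.11069442715213651
```

View pics/w1.png

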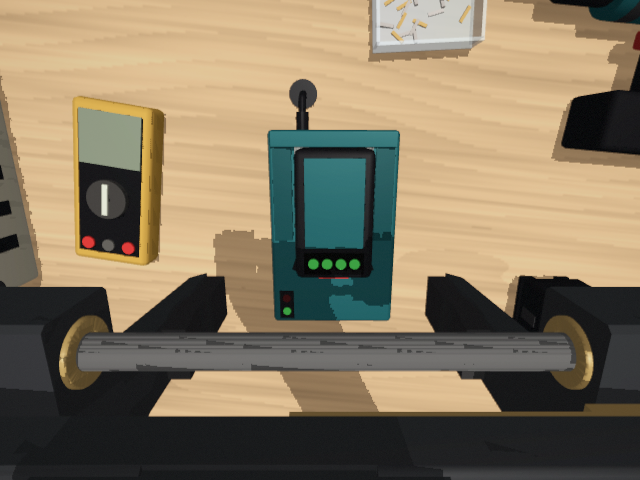

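The wrist view shows the full pack centred at about (335,210) with its four green lamps at y≈264. The charger is square to the picture, from (268,130) to (398,320), and nothing stands where the fingers will go. I'll measure the charger axis, then descend.

```bash
python3 - <<'E'
from h import *
from workcell import robot
s=dict(np.load("w1.npz")); C=cloud(s); hsv=cv2.cvtColor(s["color"],cv2.COLOR_BGR2HSV)
m=(C[...,2]>.042)&(C[...,2]<.066)&(hsv[...,0]>75)&(hsv[...,0]<100)&(abs(C[...,1]-.266)<.1)
m[325:]=0
n_,l,st,_=cv2.connectedComponentsWithStats(m.astype(np.uint8)); k=1+st[1:,4].argmax()
print(rect(C[l==k]),np.percentile(C[l==k][:,2],[5,50,95]))
# height profile along the pack axis line beside the pack
todo(robot.get_obs(),(.5745,.2706,.130),5.85); todo(robot.get_obs(),(.5745,.2706,.073),5.85)
E
```

```text
(array([548.7, 267.4]), array([188. , 118.5]), 5.76) [0.04879925 0.05085428 0.06083071]
yaw 5.75 tilt [-0.08  0.08] t 2.55 pos [0.569  0.2722 0.2379] F [ 0.7 -0.6 -0.3]
todo now-axes [ 0.54  0.23 10.78] final-axes [ 0.53  0.21 10.79] turn -0.1
yaw 5.75 tilt [-0.08  0.08] t 2.55 pos [0.569  0.2722 0.2379] F [ 0.7 -0.6 -0.3]
todo now-axes [ 0.55  0.24 16.48] final-axes [ 0.53  0.21 16.49] turn -0.1
```

>>> {"name": "apply_moves", "arguments": {
  "plan": [0.5,0.2,3.5,0,0,0,0,3.5,0,0,0,0,3.5,0,0,0,0,3.0,0,0,0,0,0,0,0]
}}

```text
time_s: 3.05
eef_pos: [0.5721, 0.2636, 0.0995]
tcp_rot: [3.133, 0.147, -0.012]
force: [-0.3, 0.7, 0.4]
opening: 1.001
gripper_force: 0.0
```

>>> {"name": "apply_moves", "arguments": {
  "plan": [0,0,1.5,0,0,0,0,1.5,0,0,0,0,0,0,0,0,0,0,0,1,0,0,0,0,1]
}}

```text
time_s: 3.55
eef_pos: [0.5757, 0.2675, 0.0746]
tcp_rot: [-3.137, -0.15, -0.002]
force: [0.3, -0.2, -0.0]
opening: 0.841
gripper_force: 0.0
```

>>> {"name": "apply_moves", "arguments": {
  "plan": [0,0,0,0,1,0,0,0,0,1,0,0,0,0,1,0,0,0,0,1]
}}

```text
time_s: 3.95
eef_pos: [0.5753, 0.2692, 0.0747]
tcp_rot: [-3.135, -0.151, -0.002]
force: [-1.4, 5.2, 4.7]
opening: 0.698
gripper_force: 30.0
```

```bash
python3 - <<'E'
from h import *
from workcell import robot
o=robot.get_obs(); todo(o,(.5745,.2706,.073),5.85); print(o["opening"],o["gripper_force"])
E
```

```text
yaw 5.52 tilt [0.07 0.16] t 3.95 pos [0.5753 0.2692 0.0747] F [-1.4  5.2  4.7]
todo now-axes [-0.06 -0.15  0.17] final-axes [-0.06 -0.15  0.17] turn -0.33
0.6982621548113751 29.991946276277304
```

>>> {"name": "apply_moves", "arguments": {
  "plan": [-0.5,0,0,-0.2,1,-1.5,0,0,0,1,-1.5,0,0,0,1,-1.5,0,0,0,1,-1.5,0,0,0,1]
}}

```text
time_s: 4.45
eef_pos: [0.5124, 0.2626, 0.0748]
tcp_rot: [-3.134, -0.156, -0.009]
force: [8.2, 5.5, 1.0]
opening: 0.699
gripper_force: 30.0
```

>>> {"name": "apply_moves", "arguments": {
  "plan": [-1.5,0,0,0,1,-1.5,0,0,0,1,-1.5,0,0,0,1,-0.7,0,0,0,1,0,0,0,0,1]
}}

```text
time_s: 4.95
eef_pos: [0.459, 0.2553, 0.0744]
tcp_rot: [3.137, 0.155, 0.002]
force: [-1.0, 0.4, 9.9]
opening: 0.7
gripper_force: 30.0
```

```bash
python3 - <<'E'
from h import *
from workcell import robot, eyes
o=robot.get_obs(); todo(o,(.562,-.194,.18),-4.8); print(o["opening"],o["gripper_force"])
s=eyes.snapshot("wrist"); np.savez("w2.npz",**s); cv2.imwrite("pics/w2.png",s["color"])
C=cloud(s); m=(C[...,2]>.1)&(C[...,2]<.12)&(s["z_map"]>0)&(abs(C[...,1]-.26)<.06)
n_,l,st,_=cv2.connectedComponentsWithStats(m.astype(np.uint8)); k=1+st[1:,4].argmax()
print(st[k],rect(C[l==k]),np.median(C[l==k][:,2]))
E
```

```text
yaw 5.66 tilt [ 0.07 -0.01] t 4.95 pos [0.459  0.2553 0.0744] F [-1.   0.4  9.9]
todo now-axes [  5.83  45.73 -10.54] final-axes [ 14.02  43.91 -10.56] turn 10.46
0.6995822373501308 29.99486912973225
[  171   179   308   154 31074] (array([483.9, 257. ]), array([96.6, 56.3]), -84.55) 0.11087841841808536
```

View pics/w2.png

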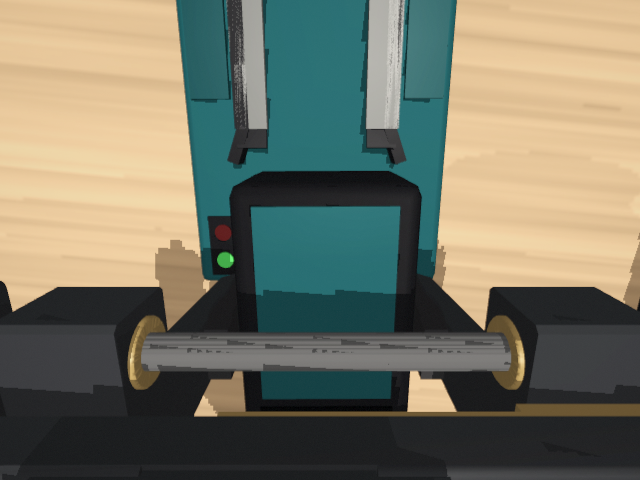

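The pack is clear of the lips: its leading end is at row 172 and the lip tips are at row 160 in the wrist view. Lifting and carrying it to the tray.

>>> {"name": "apply_moves", "arguments": {
  "plan": [0,0,-1,0,1,0,0,-2.4,3.5,1,0,0,-2.4,3.5,1,0,0,-2.4,3.5,1,0,0,-2.4,0,1]
}}

```text
time_s: 5.5
eef_pos: [0.4578, 0.2543, 0.1801]
tcp_rot: [3.136, -0.136, -0.004]
force: [-0.2, -0.1, -4.1]
opening: 0.699
gripper_force: 30.0
```

>>> {"name": "apply_moves", "arguments": {
  "plan": [0.5,1.5,0,0,1,1,3.1,0,0,1,1,3.1,0,0,1,1,3.1,0,0,1,1,3.1,0,0,1]
}}

```text
time_s: 6.0
eef_pos: [0.4908, 0.111, 0.1792]
tcp_rot: [3.137, -0.134, -0.004]
force: [-0.6, 1.0, -2.7]
opening: 0.698
gripper_force: 30.0
```

>>> {"name": "apply_moves", "arguments": {
  "plan": [1,3.1,0,0,1,1,3.1,0,0,1,1,3.1,0,0,1,1,3.1,0,0,1,1,3.1,0,0,1]
}}

```text
time_s: 6.5
eef_pos: [0.5273, -0.0474, 0.1792]
tcp_rot: [3.138, -0.134, -0.005]
force: [0.7, 0.6, -3.1]
opening: 0.7
gripper_force: 30.0
```

>>> {"name": "apply_moves", "arguments": {
  "plan": [1,3.1,0,0,1,1,3.1,0,0,1,1,3.1,0,0,1,1,3.1,0,0,1,0.5,2.1,0,0,1]
}}

```text
time_s: 7.0
eef_pos: [0.5598, -0.197, 0.179]
tcp_rot: [3.138, -0.137, -0.005]
force: [-0.7, -0.1, -3.4]
opening: 0.706
gripper_force: 30.0
```

>>> {"name": "apply_moves", "arguments": {
  "plan": [0,0,0,0,1,0,0,0,0,1,0,0,0,0,1]
}}

```text
time_s: 7.3
eef_pos: [0.5605, -0.1923, 0.1793]
tcp_rot: [-3.138, 0.131, 0.003]
force: [-0.0, 1.0, -3.9]
opening: 0.702
gripper_force: 30.0
```

```bash
python3 - <<'E'
from h import *
from workcell import robot, eyes
# channel axis from w2: lips
s=dict(np.load("w2.npz")); C=cloud(s); a=np.radians(5.8); O=np.array([.5487,.2674])
d=C[...,:2]-O; X=d[...,0]*np.cos(a)+d[...,1]*np.sin(a); Y=-d[...,0]*np.sin(a)+d[...,1]*np.cos(a)
m=(abs(C[...,2]-.0615)<.003)&(abs(Y)<.045)&(s["z_map"]>0); m[168:]=0
for x0 in (-.015,-.005,.005,.015,.025,.035):
    y=Y[m&(abs(X-x0)<.004)]; p,q=y[y>0],y[y<0]
    if len(p)>5 and len(q)>5: print("lip x",x0,np.round([p.min(),p.max(),q.min(),q.max()],4))
print("lip xmin",np.percentile(X[m],1),"deck z",np.median(C[...,2][(abs(X+.06)<.01)&(abs(Y)<.055)&(abs(C[...,2]-.05)<.01)]))
o=robot.get_obs(); todo(o,(.562,-.194,.18),-4.8); print(o["opening"],o["gripper_force"])
s=eyes.snapshot("top"); np.savez("t2.npz",**s); cv2.imwrite("pics/t2.png",s["color"])
s=eyes.snapshot("scene"); np.savez("s2.npz",**s); C=cloud(s);hsv=cv2.cvtColor(s["color"],cv2.COLOR_BGR2HSV)
cv2.imwrite("pics/s2.png",s["color"][170:400,100:420])
E
```

```text
lip x -0.015 [ 0.021   0.0351 -0.0345 -0.0206]
lip x -0.005 [ 0.021   0.0353 -0.0346 -0.0206]
lip x 0.005 [ 0.021   0.0352 -0.0346 -0.0206]
lip x 0.015 [ 0.0211  0.0351 -0.0345 -0.0206]
lip x 0.025 [ 0.021   0.0352 -0.0345 -0.0206]
lip xmin -0.03313920623752468 deck z 0.05024824837776998
yaw -4.77 tilt [-0.1   0.07] t 7.3 pos [ 0.5605 -0.1923  0.1793] F [-0.   1.  -3.9]
todo now-axes [ 0.17  0.16 -0.07] final-axes [ 0.17  0.16 -0.07] turn 0.03
0.7016734717768047 29.994073184207082
```

View pics/s2.png

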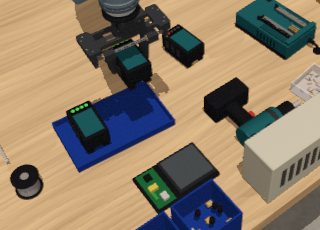

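The scene crop shows the pack held over the free half of the tray at (130,65), clear of pack_ready at (90,120). Lowering it in steps.

>>> {"name": "apply_moves", "arguments": {
  "plan": [0.1,0.1,3,0,1,0,0,3,0,1,0,0,3,0,1,0,0,3,0,1,0,0,1.5,0,1]
}}

```text
time_s: 7.9
eef_pos: [0.5605, -0.1933, 0.0424]
tcp_rot: [-3.138, 0.131, 0.006]
force: [-0.1, -0.8, -3.2]
opening: 0.696
gripper_force: 30.0
```

>>> {"name": "apply_moves", "arguments": {
  "plan": [0,0,0,0,1,0,0,0.5,0,1,0,0,0.4,0,1,0,0,0.3,0,1,0,0,0.3,0,1]
}}

```text
time_s: 8.4
eef_pos: [0.5626, -0.1949, 0.0302]
tcp_rot: [3.138, -0.133, 0.002]
force: [0.5, 0.1, -4.1]
opening: 0.695
gripper_force: 30.0
```

```bash
python3 - <<'E'
from h import *
from workcell import robot
o=robot.get_obs(); todo(o,(.562,-.194,.0287),-4.8)
E
```

```text
yaw -4.85 tilt [ 0.07 -0.02] t 8.4 pos [ 0.5626 -0.1949  0.0302] F [ 0.5  0.1 -4.1]
todo now-axes [-0.07 -0.09  0.15] final-axes [-0.07 -0.09  0.15] turn -0.05
```

>>> {"name": "apply_moves", "arguments": {
  "plan": [0,0,0.1,0,1,0,0,0.1,0,1,0,0,0,0,1]
}}

```text
time_s: 8.7
eef_pos: [0.5624, -0.1948, 0.0285]
tcp_rot: [3.139, -0.133, 0.001]
force: [-1.0, 1.4, 4.0]
opening: 0.697
gripper_force: 30.0
```

>>> {"name": "apply_moves", "arguments": {
  "plan": [0,0,0,0,0.2,0,0,0,0,0,0,0,0,0,0,0,0,0,0,0,0,0,-1,0,0]
}}

```text
time_s: 9.2
eef_pos: [0.5611, -0.1944, 0.037]
tcp_rot: [-3.138, 0.133, 0.004]
force: [0.8, 0.2, -0.4]
opening: 0.999
gripper_force: 0.0
```

>>> {"name": "apply_moves", "arguments": {
  "plan": [0,0,-3,0,0,0,0,-4,0,0,0,0,-4,-3.5,0,0,0,-4,-3.5,0,0,0,-1,-3.4,0]
}}

```text
time_s: 9.7
eef_pos: [0.5646, -0.1955, 0.2034]
tcp_rot: [3.135, 0.156, 0.012]
force: [0.6, 0.1, -0.3]
opening: 1.002
gripper_force: 0.0
```

```bash
python3 - <<'E'
from h import *
from workcell import robot,eyes
o=robot.get_obs(); todo(o,(.44,.02,.2),5.6); print(o["opening"])
s=eyes.snapshot("scene"); C=cloud(s); m=(C[...,2]>.056)&(C[...,2]<.072)&(abs(C[...,0]-.56)<.08)&(abs(C[...,1]+.255)<.13)&(s["z_map"]>0)
n_,l,st,_=cv2.connectedComponentsWithStats(m.astype(np.uint8))
for k in np.argsort(-st[1:,4])[:2]+1: print(st[k],rect(C[l==k]),np.median(C[l==k][:,2]))
E
```

```text
yaw 5.69 tilt [ 0.45 -0.15] t 9.7 pos [ 0.5646 -0.1955  0.2034] F [ 0.6  0.1 -0.3]
todo now-axes [-10.27 -22.68   0.19] final-axes [-10.3  -22.66   0.34] turn 0.09
1.001526843540242
[ 166  271   43   42 1013] (array([ 549.1, -313.1]), array([108.6,  62.9]), -4.41) 0.06352399177782009
[214 252  42  39 915] (array([ 565.6, -196.9]), array([106.4,  61.6]), -4.22) 0.06345129804126781
```

The full pack stands in the tray with its top at z=0.064, and pack_ready has not moved. On to the flat pack.

>>> {"name": "apply_moves", "arguments": {
  "plan": [-1.7,-3.8,0,0,0,-1.7,-3.8,0,0,0,-1.7,-3.8,0,0,0,-1.7,-3.8,0,0,0,-1.7,-3.8,0,0,0]
}}

```text
time_s: 10.25
eef_pos: [0.4576, -0.0126, 0.1975]
tcp_rot: [3.138, 0.15, -0.001]
force: [1.0, 0.9, 0.1]
opening: 0.997
gripper_force: 0.0
```

>>> {"name": "apply_moves", "arguments": {
  "plan": [-1.7,-3.7,0,0,0,0,0,0,0,0,0,0,0,0,0]
}}

```text
time_s: 10.55
eef_pos: [0.4382, 0.0216, 0.1977]
tcp_rot: [3.138, 0.154, -0.0]
force: [0.4, -0.0, 0.7]
opening: 0.999
gripper_force: 0.0
```

```bash
python3 - <<'E'
from h import *
from workcell import robot,eyes
s=eyes.snapshot("wrist"); np.savez("w3.npz",**s); cv2.imwrite("pics/w3.png",s["color"]); C=cloud(s)
m=(C[...,2]>.05)&(C[...,2]<.07)&(s["z_map"]>0)
n_,l,st,_=cv2.connectedComponentsWithStats(m.astype(np.uint8)); k=1+st[1:,4].argmax()
c,wh,a=rect(C[l==k]); print(st[k],c,wh,a,np.median(C[l==k][:,2]))
o=robot.get_obs(); todo(o,(c[0]/1000,c[1]/1000,.0247),a)
E
```

```text
[    0     0   106   173 10677] [516.8 248.1] [122.5  86.9] 5.34 0.05096137976568155
yaw 5.51 tilt [ 0.01 -0.03] t 10.6 pos [0.4388 0.0207 0.1977] F [-0.3  0.5  0.5]
todo now-axes [  9.95 -21.89  17.29] final-axes [  9.89 -21.92  17.3 ] turn 0.17
```

View pics/w3.png

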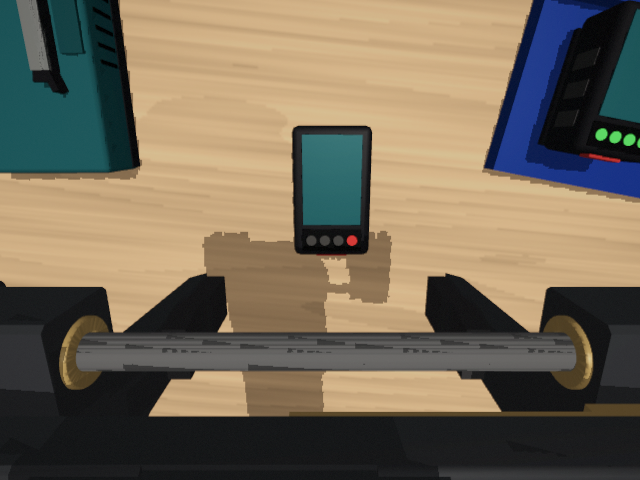

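The flat pack is at (332,190) with its red lamp at (352,240), so its rear faces the robot. The script picked the charger deck, so I'll restrict it to the pack.

```bash
python3 - <<'E'
from h import *
from workcell import robot,eyes
s=dict(np.load("w3.npz")); C=cloud(s)
m=(C[...,2]>.05)&(C[...,2]<.07)&(s["z_map"]>0)&(abs(C[...,1]-.02)<.08); m[270:]=0
n_,l,st,_=cv2.connectedComponentsWithStats(m.astype(np.uint8)); k=1+st[1:,4].argmax()
c,wh,a=rect(C[l==k]); print(st[k],c,wh,a,np.median(C[l==k][:,2]))
o=robot.get_obs(); todo(o,(c[0]/1000,c[1]/1000,.0247),a)
E
```

```text
[ 292  126   80  130 9913] [460.6  18.8] [105.6  62.6] 5.62 0.06067843531352485
yaw 5.51 tilt [ 0.01 -0.03] t 10.6 pos [0.4388 0.0207 0.1977] F [-0.3  0.5  0.5]
todo now-axes [ 2.15  0.39 17.3 ] final-axes [ 2.15  0.4  17.3 ] turn -0.11
```

>>> {"name": "apply_moves", "arguments": {
  "plan": [1.1,0.2,2.5,-0.1,0,1.1,0.2,3.5,0,0,0,0,3.5,0,0,0,0,3.0,0,0,0,0,2,0,0]
}}

```text
time_s: 11.1
eef_pos: [0.4605, 0.0176, 0.0504]
tcp_rot: [3.137, 0.15, -0.004]
force: [0.3, -1.3, 0.6]
opening: 1.001
gripper_force: 0.0
```

>>> {"name": "apply_moves", "arguments": {
  "plan": [0,0,1.4,0,0,0,0,1.3,0,0,0,0,0,0,0,0,0,0,0,1,0,0,0,0,1]
}}

```text
time_s: 11.6
eef_pos: [0.4615, 0.0192, 0.0264]
tcp_rot: [3.138, 0.154, 0.002]
force: [0.2, -0.2, 0.1]
opening: 0.845
gripper_force: 0.0
```

>>> {"name": "apply_moves", "arguments": {
  "plan": [0,0,0,0,1,0,0,0,0,1,0,0,0,0,1,0,0,0,0,1,0,0,0,0,1]
}}

```text
time_s: 12.1
eef_pos: [0.4614, 0.0194, 0.0263]
tcp_rot: [3.138, 0.155, 0.002]
force: [-0.8, -0.9, 7.0]
opening: 0.701
gripper_force: 30.0
```

```bash
python3 - <<'E'
from h import *
from workcell import robot
o=robot.get_obs(); print(o["opening"],o["gripper_force"])
a=np.radians(5.8); O=np.array([.5487,.2676]); u=np.array([np.cos(a),np.sin(a)])
p=O-.092*u; print("deck-",p, "home",O+.032*u); todo(o,(*p,.160),5.8)
E
```

```text
0.7012403589353124 29.999175150878727
deck- [0.45717097 0.25830282] home [0.58053618 0.2708338 ]
yaw 5.66 tilt [ 0.07 -0.01] t 12.1 pos [0.4614 0.0194 0.0263] F [-0.8 -0.9  7. ]
todo now-axes [  1.95 -23.81 -13.37] final-axes [  2.   -23.81 -13.37] turn -0.14
```

>>> {"name": "apply_moves", "arguments": {
  "plan": [0,0,-1,0,1,0,0,-3,0,1,0,0,-3,0,1,0,0,-3,0,1,0,0,-3.4,-0.1,1]
}}

```text
time_s: 12.6
eef_pos: [0.4594, 0.0194, 0.1607]
tcp_rot: [-3.138, -0.158, 0.003]
force: [1.0, 0.4, -3.3]
opening: 0.7
gripper_force: 30.0
```

>>> {"name": "apply_moves", "arguments": {
  "plan": [0.2,-2,0,0,1,0.2,-3,0,0,1,0.2,-3,0,0,1,0.2,-3,0,0,1,0.2,-3,0,0,1]
}}

```text
time_s: 13.1
eef_pos: [0.4557, 0.1605, 0.1598]
tcp_rot: [3.137, 0.158, -0.002]
force: [0.9, -0.2, -4.6]
opening: 0.702
gripper_force: 30.0
```

>>> {"name": "apply_moves", "arguments": {
  "plan": [0.2,-3,0,0,1,0.2,-3,0,0,1,0.2,-2.5,0,0,1,0.2,-1.3,0,0,1,0,0,0,0,1]
}}

```text
time_s: 13.6
eef_pos: [0.4542, 0.2596, 0.1598]
tcp_rot: [-3.137, -0.162, 0.001]
force: [0.1, 0.5, -4.2]
opening: 0.699
gripper_force: 30.0
```

>>> {"name": "apply_moves", "arguments": {
  "plan": [0,0,0,0,1,0,0,0,0,1]
}}

```text
time_s: 13.8
eef_pos: [0.455, 0.256, 0.1595]
tcp_rot: [3.136, 0.154, -0.001]
force: [0.5, -0.6, -4.1]
opening: 0.701
gripper_force: 30.0
```

```bash
cat > align.py <<'E'
from h import *
a=np.radians(5.8); O=np.array([.5487,.2676]); u=np.array([np.cos(a),np.sin(a)]); n=np.array([-u[1],u[0]])
def align(s,o=None):
    C=cloud(s); X=(C[...,:2]-O)@u; Y=(C[...,:2]-O)@n; ok=s["z_map"]>0
    m=ok&(abs(C[...,2]-.0615)<.003)&(abs(Y)<.045)&(X>-.018)
    for x0 in (-.01,.0,.01,.03,.05):
        y=Y[m&(abs(X-x0)<.004)]; p,q=y[y>0],y[y<0]
        if len(p)>5 and len(q)>5: print("lip x",x0,"gap",np.round([p.min()*1e3,q.max()*1e3],1),"mid",round(5e2*(p.min()+q.max()),2))
    if o is not None:
        t=o["eef_pos"]; print("TCP X,Y",np.round(1e3*np.array([(t[:2]-O)@u,(t[:2]-O)@n]),1)); Z=t[2]+.034
    else: Z=.110
    m=ok&(abs(C[...,2]-Z)<.004)&(abs(Y)<.045)&(X<.0)
    # casing front part
    n_,l,st,_=cv2.connectedComponentsWithStats(m.astype(np.uint8)); k=1+st[1:,4].argmax(); m=l==k
    print("pack top z",np.median(C[m][:,2]),"front X",np.percentile(X[m],99.5)*1e3)
    xm=X[m].max()
    for dx in (.012,.018,.024,.03,.036):
        y=Y[m&(abs(X-xm+dx)<.003)]
        if len(y): print("  casing dx",dx,np.round([y.min()*1e3,y.max()*1e3,5e2*(y.min()+y.max())],1))
E
python3 - <<'E'
from align import *
from workcell import robot,eyes
s=dict(np.load("w2.npz")); align(s)
o=robot.get_obs(); s=eyes.snapshot("wrist"); np.savez("w4.npz",**s); align(s,o)
p=O-.092*u; todo(o,(*p,.09),5.8)
E
```

```text
lip x -0.01 gap [ 20.8 -20.8] mid -0.01
lip x 0.0 gap [ 20.9 -20.8] mid 0.06
lip x 0.01 gap [ 20.8 -20.8] mid 0.02
lip x 0.03 gap [ 20.8 -20.8] mid -0.0
pack top z 0.11090426151993181 front X -38.22891287185567
  casing dx 0.012 [-34.5  27.   -3.8]
  casing dx 0.018 [-34.5  26.8  -3.8]
  casing dx 0.024 [-34.5  26.9  -3.8]
  casing dx 0.03 [-34.6  26.8  -3.9]
  casing dx 0.036 [-34.3  26.7  -3.8]
lip x -0.01 gap [ 21.  -20.8] mid 0.14
lip x 0.0 gap [ 21.1 -21. ] mid 0.02
lip x 0.01 gap [ 21.  -20.8] mid 0.07
lip x 0.03 gap [ 20.9 -20.9] mid 0.02
lip x 0.05 gap [ 0.1 -0.5] mid -0.21
TCP X,Y [-94.4  -2.1]
pack top z 0.19376544294265727 front X -42.43776107591105
  casing dx 0.012 [-33.5  27.4  -3. ]
  casing dx 0.018 [-33.4  27.4  -3. ]
  casing dx 0.024 [-33.5  27.3  -3.1]
  casing dx 0.03 [-33.3  27.5  -2.9]
  casing dx 0.036 [-33.3  27.5  -2.9]
yaw 5.63 tilt [-0.03 -0.09] t 13.8 pos [0.455  0.256  0.1595] F [ 0.5 -0.6 -4.1]
todo now-axes [ 0.25 -0.22  6.95] final-axes [ 0.24 -0.21  6.95] turn -0.17
```

>>> {"name": "apply_moves", "arguments": {
  "plan": [0.8,-0.3,2,-0.15,1,0,0,2.5,0,1,0,0,2.2,0,1,0,0,1,0,1,0,0,0,0,1]
}}

```text
time_s: 14.35
eef_pos: [0.4618, 0.2605, 0.0816]
tcp_rot: [3.136, 0.161, -0.004]
force: [0.2, -0.1, -4.4]
opening: 0.7
gripper_force: 30.0
```

>>> {"name": "apply_moves", "arguments": {
  "plan": [0,0,0,0,1,0,0,0,0,1]
}}

```text
time_s: 14.55
eef_pos: [0.4633, 0.2622, 0.0839]
tcp_rot: [-3.137, -0.162, -0.003]
force: [-0.2, 0.2, -3.8]
opening: 0.704
gripper_force: 30.0
```

```bash
python3 - <<'E'
from align import *
from workcell import robot,eyes
o=robot.get_obs(); s=eyes.snapshot("wrist"); np.savez("w5.npz",**s); align(s,o)
todo(o,(*(O-.080*u),.0765),5.8)
E
```

```text
lip x -0.01 gap [ 21.  -20.8] mid 0.09
lip x 0.0 gap [ 20.9 -20.8] mid 0.08
lip x 0.01 gap [ 20.9 -20.7] mid 0.08
lip x 0.03 gap [ 20.9 -20.8] mid 0.09
TCP X,Y [-85.5   3.3]
pack top z 0.11820549071724462 front X -33.4488069216582
  casing dx 0.012 [-27.9  33.    2.5]
  casing dx 0.018 [-27.7  33.    2.6]
  casing dx 0.024 [-27.8  32.9   2.5]
  casing dx 0.03 [-27.8  33.    2.6]
  casing dx 0.036 [-27.9  33.    2.5]
yaw 5.9 tilt [0.1  0.06] t 14.55 pos [0.4633 0.2622 0.0839] F [-0.2  0.2 -3.8]
todo now-axes [0.55 0.33 0.74] final-axes [0.55 0.33 0.74] turn 0.1
```

>>> {"name": "apply_moves", "arguments": {
  "plan": [0,0,0,0,1,0,0,0,0,1]
}}

```text
time_s: 14.8
eef_pos: [0.4628, 0.262, 0.0832]
tcp_rot: [-3.137, -0.162, -0.001]
force: [-0.3, 0.4, -4.3]
opening: 0.698
gripper_force: 30.0
```

>>> {"name": "apply_moves", "arguments": {
  "plan": [0,0,0,0,1,0,0,0,0,1]
}}

```text
time_s: 15.0
eef_pos: [0.4625, 0.2619, 0.0828]
tcp_rot: [-3.137, -0.162, -0.0]
force: [0.7, -0.9, -4.0]
opening: 0.702
gripper_force: 30.0
```

>>> {"name": "apply_moves", "arguments": {
  "plan": [0,0,0,0,1,0,0,0,0,1]
}}

```text
time_s: 15.2
eef_pos: [0.4625, 0.2619, 0.0827]
tcp_rot: [3.137, 0.162, -0.0]
force: [0.5, 0.6, -3.9]
opening: 0.699
gripper_force: 30.0
```

```bash
python3 - <<'E'
from align import *
from workcell import robot,eyes
o=robot.get_obs(); s=eyes.snapshot("wrist"); np.savez("w5.npz",**s); align(s,o)
todo(o,(*(O-.080*u),.0765),5.8)
E
```

```text
lip x -0.01 gap [ 20.9 -20.8] mid 0.05
lip x 0.0 gap [ 20.9 -20.8] mid 0.05
lip x 0.01 gap [ 21.  -20.8] mid 0.09
lip x 0.03 gap [ 20.9 -20.8] mid 0.05
TCP X,Y [-86.4   3. ]
pack top z 0.11696404825520243 front X -34.3394339948801
  casing dx 0.012 [-28.   32.7   2.4]
  casing dx 0.018 [-28.   32.7   2.3]
  casing dx 0.024 [-28.   32.7   2.4]
  casing dx 0.03 [-28.   32.7   2.4]
  casing dx 0.036 [-28.   32.7   2.3]
yaw 5.91 tilt [-0.01 -0.  ] t 15.2 pos [0.4625 0.2619 0.0827] F [ 0.5  0.6 -3.9]
todo now-axes [0.64 0.3  0.62] final-axes [0.64 0.3  0.62] turn 0.11
```

>>> {"name": "apply_moves", "arguments": {
  "plan": [0,0.12,0.3,0.1,1,0,0.11,0.2,0,1,0,0,0,0,1,0,0,0,0,1,0,0,0,0,1]
}}

```text
time_s: 15.75
eef_pos: [0.4627, 0.2596, 0.0777]
tcp_rot: [-3.137, -0.159, 0.0]
force: [-0.0, -0.6, -4.7]
opening: 0.702
gripper_force: 30.0
```

>>> {"name": "apply_moves", "arguments": {
  "plan": [0,0,0,0,1,0,0,0,0,1,0,0,0,0,1]
}}

```text
time_s: 16.05
eef_pos: [0.4628, 0.2596, 0.0777]
tcp_rot: [-3.138, -0.159, -0.0]
force: [0.6, -0.4, -4.1]
opening: 0.699
gripper_force: 30.0
```

```bash
python3 - <<'E'
from align import *
from workcell import robot,eyes
o=robot.get_obs(); s=eyes.snapshot("wrist"); align(s,o)
todo(o,(*(O-.080*u),.0765),5.8)
E
```

```text
lip x -0.01 gap [ 20.9 -20.8] mid 0.06
lip x 0.0 gap [ 20.9 -20.8] mid 0.06
lip x 0.01 gap [ 20.8 -20.8] mid 0.02
lip x 0.03 gap [ 20.9 -20.8] mid 0.07
TCP X,Y [-86.3   0.7]
pack top z 0.11203938411522098 front X -34.34606521541643
  casing dx 0.012 [-30.4  30.4   0. ]
  casing dx 0.018 [-30.3  30.3   0. ]
  casing dx 0.024 [-30.5  30.5  -0. ]
  casing dx 0.03 [-30.4  30.3  -0. ]
  casing dx 0.036 [-30.4  30.3  -0. ]
yaw 5.81 tilt [0. 0.] t 16.05 pos [0.4628 0.2596 0.0777] F [ 0.6 -0.4 -4.1]
todo now-axes [0.63 0.08 0.12] final-axes [0.63 0.07 0.12] turn 0.01
```

>>> {"name": "apply_moves", "arguments": {
  "plan": [0.5,0,0.1,0,1,0.8,0,0,0,1,0.8,0,0,0,1,0.8,0,0,0,1,0,0,0,0,1]
}}

```text
time_s: 16.6
eef_pos: [0.4934, 0.2625, 0.0768]
tcp_rot: [-3.137, -0.157, -0.002]
force: [0.1, 0.3, -4.4]
opening: 0.699
gripper_force: 30.0
```

```bash
python3 - <<'E'
from align import *
from workcell import robot
o=robot.get_obs(); t=o["eef_pos"][:2]-O; print(t@u*1e3,t@n*1e3); todo(o,(*(O+.032*u+.0007*n),.0767),5.8)
E
```

```text
-55.52410910889328 0.53327818747147
yaw 5.73 tilt [0.08 0.03] t 16.6 pos [0.4934 0.2625 0.0768] F [ 0.1  0.3 -4.4]
todo now-axes [ 8.75 -0.03  0.02] final-axes [ 8.75 -0.02  0.01] turn -0.07
```

>>> {"name": "apply_moves", "arguments": {
  "plan": [0.8,0,0,0,1,1,0,0,0,1,1,0,0,0,1,1,0,0,0,1,0,0,0,0,1]
}}

```text
time_s: 17.1
eef_pos: [0.5315, 0.2663, 0.0768]
tcp_rot: [-3.137, -0.157, -0.003]
force: [0.1, -0.2, -4.1]
opening: 0.701
gripper_force: 30.0
```

>>> {"name": "apply_moves", "arguments": {
  "plan": [1,0,0,0,1,1,0,0,0,1,1,0,0,0,1,1,0,0,0,1,0,0,0,0,1]
}}

```text
time_s: 17.6
eef_pos: [0.5711, 0.2702, 0.0767]
tcp_rot: [-3.137, -0.157, -0.002]
force: [-0.2, 0.5, -4.6]
opening: 0.697
gripper_force: 30.0
```

```bash
python3 - <<'E'
from align import *
from workcell import robot
o=robot.get_obs(); t=o["eef_pos"][:2]-O; print(t@u*1e3,t@n*1e3); todo(o,(*(O+.032*u+.0007*n),.0767),5.8)
E
```

```text
22.57417602971934 0.3475223990602691
yaw 5.74 tilt [0.09 0.02] t 17.6 pos [0.5711 0.2702 0.0767] F [-0.2  0.5 -4.6]
todo now-axes [ 0.94 -0.04  0.  ] final-axes [ 0.94 -0.04  0.  ] turn -0.06
```

>>> {"name": "apply_moves", "arguments": {
  "plan": [0.4,0,0,0,1,0.3,0,0,0,1,0,0,0,0,1,0,0,0,0,1]
}}

```text
time_s: 18.0
eef_pos: [0.576, 0.2711, 0.0766]
tcp_rot: [3.137, 0.159, -0.0]
force: [0.2, -0.4, -5.0]
opening: 0.703
gripper_force: 30.0
```

>>> {"name": "apply_moves", "arguments": {
  "plan": [0.1,0,0,0,1,0,0,0,0,1]
}}

```text
time_s: 18.2
eef_pos: [0.5771, 0.2712, 0.0767]
tcp_rot: [3.138, 0.159, -0.0]
force: [-0.0, 0.0, -4.0]
opening: 0.698
gripper_force: 30.0
```

>>> {"name": "apply_moves", "arguments": {
  "plan": [0.1,0,0,0,1,0,0,0,0,1]
}}

```text
time_s: 18.4
eef_pos: [0.5783, 0.2713, 0.0767]
tcp_rot: [-3.138, -0.159, -0.0]
force: [0.5, -0.2, -4.8]
opening: 0.702
gripper_force: 30.0
```

>>> {"name": "apply_moves", "arguments": {
  "plan": [0.1,0,0,0,1,0,0,0,0,1]
}}

```text
time_s: 18.6
eef_pos: [0.5792, 0.2715, 0.0767]
tcp_rot: [-3.138, -0.159, 0.0]
force: [-0.0, -0.6, -4.8]
opening: 0.699
gripper_force: 30.0
```

>>> {"name": "apply_moves", "arguments": {
  "plan": [0.1,0,0,0,1,0,0,0,0,1]
}}

```text
time_s: 18.8
eef_pos: [0.5793, 0.2715, 0.0766]
tcp_rot: [3.137, 0.16, -0.003]
force: [-5.4, -1.0, -1.1]
opening: 0.706
gripper_force: 30.0
```

>>> {"name": "apply_moves", "arguments": {
  "plan": [0.1,0,0,0,1,0,0,0,0,1]
}}

```text
time_s: 19.0
eef_pos: [0.5793, 0.2715, 0.0766]
tcp_rot: [3.136, 0.16, -0.005]
force: [-6.9, -0.9, 1.5]
opening: 0.701
gripper_force: 30.0
```

The force rises and the pack stops moving about 1 mm from the computed home point, so it is against the stop. I'll relieve the push, set it down and release.

>>> {"name": "apply_moves", "arguments": {
  "plan": [-0.1,0,0.05,0,1,0,0,0,0,1,0,0,0,0,0.2,0,0,0,0,0,0,0,0,0,0]
}}

```text
time_s: 19.5
eef_pos: [0.5811, 0.2718, 0.0767]
tcp_rot: [-3.137, -0.159, -0.003]
force: [0.3, -0.4, -0.1]
opening: 0.948
gripper_force: 0.0
```

>>> {"name": "apply_moves", "arguments": {
  "plan": [0,0,0,0,0,0,0,0,0,0,0,0,-1,0,0,0,0,-3,0,0,0,0,-4,0,0]
}}

```text
time_s: 20.0
eef_pos: [0.5789, 0.2709, 0.1561]
tcp_rot: [3.136, 0.159, -0.005]
force: [1.1, 1.0, 0.3]
opening: 0.998
gripper_force: 0.0
```

>>> {"name": "apply_moves", "arguments": {
  "plan": [0,0,-4,0,0,0,0,-4,0,0,-1,0,0,0,0,0,0,0,0,0,0,0,0,0,0]
}}

```text
time_s: 20.5
eef_pos: [0.5696, 0.2701, 0.2355]
tcp_rot: [3.137, 0.16, -0.002]
force: [0.0, -0.1, -0.6]
opening: 0.999
gripper_force: 0.0
```

```bash
python3 - <<'E'
from align import *
from workcell import robot,eyes
o=robot.get_obs(); s=eyes.snapshot("wrist"); cv2.imwrite("pics/w9.png",s["color"]); C=cloud(s)
m=(C[...,2]>.1)&(C[...,2]<.12)&(s["z_map"]>0); m[300:]=0
n_,l,st,_=cv2.connectedComponentsWithStats(m.astype(np.uint8)); k=1+st[1:,4].argmax()
P=C[l==k]; r=rect(P); d=r[0]/1e3-O; A=np.c_[P[:,:2]-P[:,:2].mean(0),np.ones(len(P))]
print(r,"X,Y mm",d@u*1e3,d@n*1e3,np.median(P[:,2]),"slope",np.linalg.lstsq(A,P[:,2],rcond=None)[0][:2],o["eef_pos"],o["opening"])
s=eyes.snapshot("scene"); cv2.imwrite("pics/s9.png",s["color"])
E
```

```text
(array([578.4, 270.7]), array([106.8,  62.3]), 5.87) X,Y mm 29.8612315734822 0.08275817103572296 0.11068509123497816 slope [-0.00260644  0.00095436] [0.56956275 0.27010178 0.23549042] 0.9993796486927587
```

View pics/w9.png

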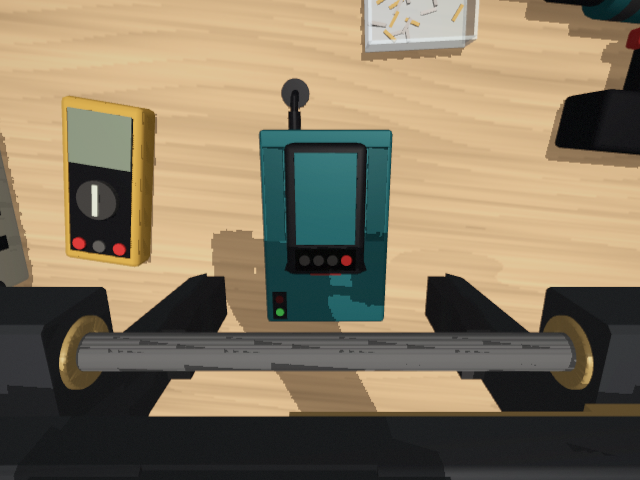

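View pics/s9.png

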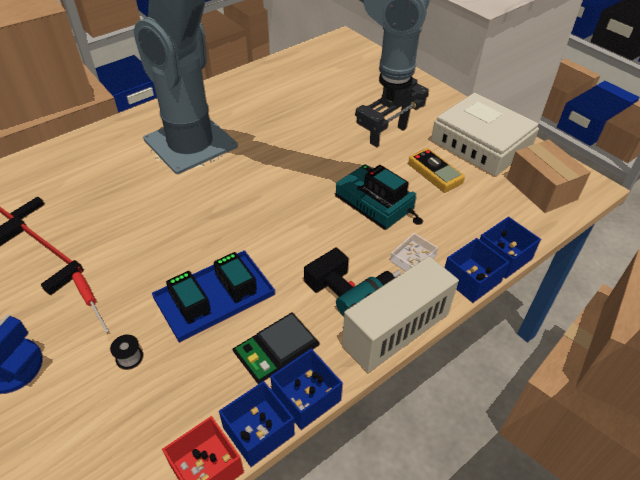

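The wrist view shows the flat pack, red lamp at (346,260), square in the channel, and the measurement puts it about 2 mm from home at most. The scene view shows both charged packs standing in the tray at (187,295) and (235,275), with everything else in place.

```bash
python3 -c "
from workcell import robot
print(robot.hand_in())"
```

```text
the job is handed in; nothing more can be done
None
```

I moved the charged pack to the free half of the tray, slid the empty pack in against the charger's stop, and handed the job in at about 20.6 s; hand-in returned no verdict.

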